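Unclamp the milled press head and tray it

ROBOT

A 6-joint arm with a two-finger parallel gripper is mounted at the origin on the work surface. World frame = base frame: x ahead of the robot, y to its left, z up, the work surface at z = 0. Lengths are in m, angles in rad, forces in N, time in s.
With the tool pointing down it reaches from about 0.25 to 0.725 m from the base axis. Payload 4 kg.
Tool frame: the origin (TCP) lies between the finger pads; the fingertips stand 8 mm ahead of it and the grasp point (between the pads) lies 11 mm behind it; z points along the fingers, y is the direction in which the jaws open and shut (so a half turn about z gives the same grasp; the last joint's range is limited). The gripper opens to 85 mm and grips with 20 to 120 N. Pads are 22 mm wide; open, the fingers measure 114 mm over their backs; the gripper's body (76 mm by 85 mm) begins 54 mm behind the grasp point. The pads swing forward as they close: fully open they stand 13 mm farther back than shut.
Start: joints at [1.294, 0.241, 0.005, 1.335, 0, 1.571], TCP at [0.137, 0.481, 0.239] pointing down, gripper open.
Joint ranges: [-2.72, 2.72], [-1.05, 1.87], [-1.09, 1.28], [-1.99, 2.15], [-1.42, 1.44], [-3.14, 3.14]. Speed limits (rad/s): [2.79, 2.79, 3.14, 3.14, 3.14, 3.14].

INTERFACE

Orientations are given as a unit quaternion [x, y, z, w].
In Python, from workcell import * gives the robot as it stands.
- The arm moves only by the tool send_rows, never from a script. Its argument "increments" is a list that holds one entry, the list of rows, each a list of 6 numbers: the shift along the tool's x, y, z in units of 50 mm (1.0 is 50 mm), then the turn, a rotation vector about the tool's x, y, z in units of 10 degrees (1.0 is 10 degrees). In form: [[[x, y, z, ax, ay, az], ...]]. A call has 1 to 8 rows; each row shifts and turns the commanded pose from where the row before left it, along the tool's axes as they then stand; what a row does not reach is not made up. A row lasts 1/8 s, in which the tool goes at most 62.5 mm and 10.7 degrees, less where a joint would pass 70% of its speed; a pose out of reach is approached as far as the arm can. A call with a number of a shift or a turn outside -1 to 1 is refused whole. A call with a gripper value outside its range is refused whole. "grip" is the closure, from 0 (fully open) to 1 (shut), set as the call begins (left out, the last holds). The fingers move at their own pace and stop on an object; the grip force is fixed at half the most. Time passes only in rows, so rows that do not move let the fingers close. It gives the time, the measured TCP pose, the force and the opening at its end, in the units of the state.
- get_obs(): the state, without advancing time (a new reading comes with each control period).
- camera(name): name is "side" or "top" or "wrist"; returns a dict with "color" (400x640x3 uint8, red, green, blue), "z_map" (400x640 float32, m along the optical axis (not along the pixel's ray), 0 where there is no reading), "intrinsics" (3x3 intrinsics, pixels), "pose" (4x4, takes a point from camera to world coordinates); the wrist camera has in their place "mount" (4x4, takes a point from camera to tool coordinates, whose origin is the TCP and whose axes are the flange's). Camera axes: x right, y down, z forward; pixel columns grow to the right and rows downward; lengths in m; the calibration is good to about 2 mm. A picture is of the moment at which its call begins: read the wrist's pose just before it.
- job_done(): hands the job in, once; it reports no verdict.
The state is a dict: "clock": time; "joint_pos": joint angles; "joint_vel": joint speeds; "tau": joint torques, N m; "eef_pos": TCP position; "tool_rot": TCP orientation; "ft_force": force on the tool from outside, world axes, zero at the start; "ft_torque": the same for the moment, N m; "grip_width": finger opening in m.
Only numpy, scipy, OpenCV 4.12 (cv2) and the standard library are available. Lean on these libraries where they do the work, as an engineer would, in place of code of your own. Each camera call takes 0.05 s, during which the arm holds its last target.

TASK

Slide the jaw of the white clamping fixture all the way open by its bar handle and leave it open, then draw the milled metal block out from under the fixed jaw's lip and lift it out. Set the block down, without dropping it, upright and flat on the rubber mat in the free bay of the grey tray, next to its finished twin, and let go. Do not disturb the twin or the other parts lying around.

Things in the scene. Friction and masses are not known exactly. Their poses are not given: they have to be found in the camera images.
- vise: Clamping fixture, fixed to the bench: white plastic board 170 (x) x 250 (y) x 20 mm. Origin: centre of the board's underside, on the bench. The jaw slides along its y axis. The block stands on the board, its foot's long side along x, one long edge at the fixed jaw at the -y end. Both jaws carry a lip plate over the foot (next entries).
- fixed_lip (a point): Middle of the upper edge of the fixed jaw's white lip plate (z 45 to 51 mm, 110 mm long along x), which overhangs that jaw's face by 8 mm and so the block's foot, 3 mm above it. Even with the jaw open the block cannot rise straight up: draw it 10 mm or more (20 is good) towards the open jaw (fixture's +y), then lift. Axes as the fixture's.
- jaw (a joint): Opening of the sliding jaw in m: 0 is shut on the block, 0.07 fully open at its stop; it grows towards the fixture's +y. At the start 0 to 4 mm. Sliding friction about 6 N, no spring: it stays where it is left. Its lip plate (z 45 to 51 mm) also overhangs the foot by 8 mm when shut.
- jaw_handle (a point): Centre of the sliding jaw's handle bar: steel, 86 mm long along the fixture's x, 14 mm thick along y, 18 mm tall, its centre 97 mm above the bench, on two 10 mm posts 34 mm either side of the centre; 37 mm free below the bar. With the jaw shut it is 65 mm from the block's centre along y. Axes as the fixture's.
- block_center (a point): The block to lift out, bare metal, about 0.5 kg: flat rectangular foot 90 x 60 x 22 mm with an upright rectangular boss 44 (along its x) x 30 (along its y) x 53 mm centred on it, 75 mm tall in all. This point is its centre, half-way up (37.5 mm above its underside); x along the foot's long side, z up. It starts with its underside 20 mm above the bench.
- tray: Grey plastic tray, fixed to the bench: 124 (x) x 183 (y) x 28 mm outside, floor and walls 5 mm thick, one wall across the middle making two bays, each 114 (x) x 84 (y) mm inside, centred at y = +44.5 and -44.5 mm. Origin: centre of its underside.
- mat_top (a point): Centre of the top of the black rubber mat (100 x 70 x 3 mm, fixed) centred in the free bay, long side along the tray's x; 8 mm above the bench, 20 mm below the tray's rim. Which bay is free differs. The block fits only with its long side along the bay's (either way round), 12 mm to spare on each side.
- twin_center (a point): A finished block of the same shape, standing on the floor of the other bay: leave it alone. This point is its centre, half-way up.
- cutter_center (a point): Loose thin steel cutter ring, 90 mm across, 35 mm tall, lying on the bench; its centre. Leave it alone.
- bushing_center (a point): Loose white plastic bushing, 48 mm across with a 24 mm bore, 30 mm tall, on the bench; its centre. Leave it alone.
- wrench: Loose steel wrench 170 mm long, lying along its x axis on the bench; origin at its underside. Leave it alone.
There are look-alikes about, which are no part of the job. What is shaped like the part that bears block_center but green is not meant.

How it is judged:
On the way, in this order (a step that is already met when the one before it is completed fails the run):
1. the jaw is slid open, to at least 55 of its 70 mm (value of joint jaw above 0.055 m), for 0.1 s.
2. the block is lifted at least 50 mm off the fixture's board (height (world z) of block_center above 0.1075 m), for 0.05 s.
3. the block, still touched by the fingers, is in the free bay within 10 mm of the mat (z of block_center in the frame of mat_top between 0.03 and 0.0475 m and horizontal distance between block_center and mat_top below 0.025 m and contact force between the fingers and block above 0.3 N), for 0.1 s.
At the end, for the whole second after the job is handed in: The jaw is still open by more than 50 mm; the block stands at rest on the mat in the free bay, upright (within 5 degrees), its centre within 25 mm of the mat's centre horizontally and within 5 mm of its standing height (value of joint jaw above 0.05 m and z of block_center in the frame of mat_top between 0.0325 and 0.0425 m and horizontal distance between block_center and mat_top below 0.025 m and angle between block_center's own z axis and vertical below 0.09 rad and linear speed of block below 0.02 m/s); the robot touches nothing.
It fails at once if the twin is moved by more than 20 mm (distance of twin_center from where it was at the start of the episode above 0.02 m).
It fails at once if the cutter ring is moved by more than 30 mm (distance of cutter_center from where it was at the start of the episode above 0.03 m).
It fails at once if the bushing is moved by more than 30 mm (distance of bushing_center from where it was at the start of the episode above 0.03 m).
It fails at once if the wrench is moved by more than 30 mm (distance of wrench from where it was at the start of the episode above 0.03 m).
It also fails if it takes over 54 s, if anything falls off the work surface, if the arm or the gripper's body presses on something with over 40 N, if the wrist force passes 120 N, or if a joint passes its speed limit or range.

## Working session

There is one attempt and no reset: what is moved stays moved. The work goes in short steps, Python scripts to look and compute and a tool call to move; the robot and the scene stay as the last step left them, time stands still between calls to the robot, and variables do not carry over. Pictures are saved under pics/ and viewed, and the job is handed in when it is done.

Besides the shell and the picture viewer there is one more tool, called after "Request:" by a JSON object that holds its "name" and its "arguments", one argument or row to a line. send_rows: Moves the arm, as the interface text tells. Its arguments: {"type":"object","properties":{"increments":{"type":"array"},"grip":{"type":"number"}},"required":["increments"]}

```bash
mkdir -p pics; ls
cat > h.py <<'E'
from workcell import *
import numpy as np, cv2
from scipy.spatial.transform import Rotation as R
def save(n,im): cv2.imwrite(f'pics/{n}.png',im[:,:,::-1])
def world(c,pose=None):
    z=c['z_map'];K=c['intrinsics'];h,w=z.shape
    u,v=np.meshgrid(np.arange(w),np.arange(h))
    p=np.stack([(u-K[0,2])/K[0,0]*z,(v-K[1,2])/K[1,1]*z,z],-1)
    T=c['pose'] if pose is None else pose
    return p@T[:3,:3].T+T[:3,3]
E
python3 - <<'E'
from h import *
o=get_obs();print({k:np.round(v,3) for k,v in o.items()})
for n in('top','side'):
    c=camera(n);save(n+'0',c['color']);np.savez(n+'0.npz',**c);print(n,c['intrinsics'],c['pose'])
E
```

```text
pics
{'clock': np.float64(0.0), 'joint_pos': array([1.294, 0.241, 0.004, 1.335, 0.   , 1.571]), 'joint_vel': array([-0.001,  0.002, -0.002, -0.001, -0.   , -0.001]), 'tau': array([ 1.0000e-03, -3.7231e+01,  2.5241e+01,  1.7000e-02,  0.0000e+00,
        0.0000e+00]), 'eef_pos': array([0.136, 0.48 , 0.238]), 'tool_rot': array([ 0.138,  0.99 , -0.001, -0.   ]), 'ft_force': array([0.441, 0.194, 0.094]), 'ft_torque': array([-0.048, -0.02 , -0.013]), 'grip_width': np.float64(0.086)}
top [[455.85845821   0.         321.40657123]
 [  0.         455.85845821 202.07610028]
 [  0.           0.           1.        ]] [[-0.0203536  -0.99285777  0.117555    0.46452102]
 [-0.9997069   0.01866901 -0.01541376  0.07119392]
 [ 0.01310904 -0.11783427 -0.99294674  1.53346559]
 [ 0.          0.          0.          1.        ]]
side [[492.72242416   0.         324.10433142]
 [  0.         492.72242416 201.87092475]
 [  0.           0.           1.        ]] [[ 0.9906523  -0.07440067  0.11433533  0.43874643]
 [-0.13608359 -0.48095947  0.86611734 -1.29713454]
 [-0.00944905 -0.87358029 -0.48658831  0.86356159]
 [ 0.          0.          0.          1.        ]]
```

View pics/top0.png

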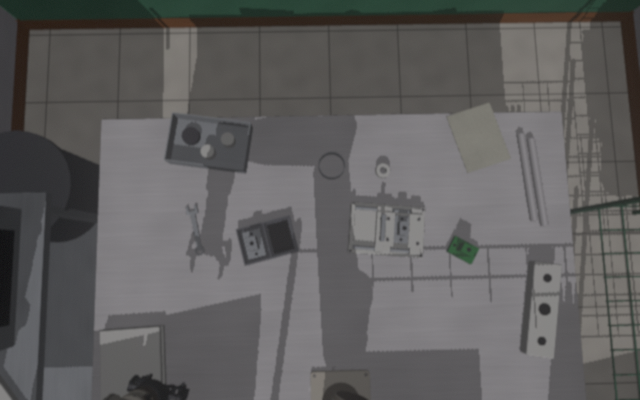

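View pics/side0.png

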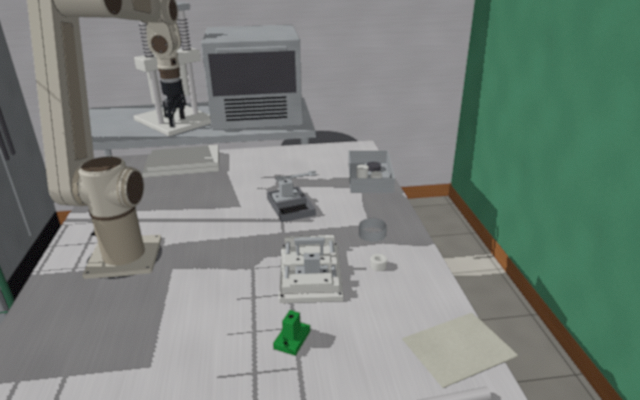

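The top view shows the fixture at about (388,230), the tray at (267,236) with its free bay to the right at (280,237), the green look-alike at (462,248), the cutter ring at (331,166), the bushing at (382,169) and the wrench at (195,228). I'll enlarge the fixture and tray next.

Run:
```python
from h import *
c=dict(np.load('top0.npz'));im=c['color'];P=world(c)
a=cv2.resize(im[185:275,340:440],None,fx=4,fy=4,interpolation=cv2.INTER_CUBIC)
b=cv2.resize(im[185:275,225:315],None,fx=4,fy=4,interpolation=cv2.INTER_CUBIC)
save('crop0',np.clip(np.hstack([a,b]).astype(float)*1.4,0,255).astype(np.uint8))
c2=dict(np.load('side0.npz'));
save('crop1',np.clip(cv2.resize(c2['color'][165:315,240:400],None,fx=4,fy=4,interpolation=cv2.INTER_CUBIC)*1.3,0,255).astype(np.uint8))
# height map
np.set_printoptions(linewidth=250)
print((P[200:262:3,344:432:3,2]*1000).astype(int))
print((P[203:270:3,230:304:3,2]*1000).astype(int))
```

```text
[[   3    1    0    0   -1   -5    8   -1   -4    1   -2    0    0   -2    1   -1   -7   -2   -2    0   -2   -3    1    0    1    0    5   -3    0    4]
 [  -8   -1   -1   24   19   18   21   19   -2   -4    0    0    1    0    0    1   -1   -4   -5   -2    0   -1   -2    3   -1   -1    3    2    4    0]
 [  -2    4    2   48   36   34   15   20   17   23   18   14   16   19   17   17   19   17   16   17   15    0    0   -8   -4    0    0   -2   -3   -5]
 [  -3   -2    9   55   37   34   28   30   33   40   37   48   44   38   46   45   38   37   39   14   17   31   17   46   37   38   18    3    4   -2]
 [   0   -5   12   48   19   14   24   23   15   16   25   56   48   46   38   42   36   36   39   37   40   38   39   41   40   44   18    1    0    3]
 [   5   -1   22   41   21   16   15   16   18   18   21   54   50  105   51   50   47   42   18   14   22   23   48   48   54   46   47   -2   -2   -8]
 [  -1   -1   34   45   20   22   22   18   22   10   19   45   56  109   56   51   47   42   42   38   38   41   47   52   46   49   45    2    0   -2]
 [  -3   -2   31   53   23   
[... 3208 characters left out ...]
 0  1  0 25  0 27 81 82 80 74 29 26  2 19  7  8  4  7  7  5  4  6 30 -2 -1]
 [-7  0 -2 -2 15  2 78 78 79 82 28 28  3 26  6  4  6  7  4  0 11  8 21 -1 -1]
 [ 4 -3 -5 -3 29  7 26 57 29 26 24 24  2 29  6 15 11  3  8  2  6  5 28  4 -2]
 [-5 -1 -1 -4 24  2 33 29 24 28 23 27 13  2 10  1  0 11 25 26 -1  2  1  2 -5]
 [-5 -2  4  0 32  9 27 22 28 21  0  8  6  3 29 27  2 -2  5  6  2  3 -1  0  2]
 [ 1  1 -5  6  5  8  6  1  3  7  9 28 25 -4  0  4 -2 -2  0 -2  2  1  2  0  3]
 [-3  0  2  2  4 25  9 25 21 -1 -2 -1 -1  0  1  1 -1  0  2 -1  2  2  2 -6  2]
 [-1 -3  0 -1  0 -1 -5  6  1 -6  0  0  0 -1  1 -1 12  3 -2 -3  1  0  3  1  1]
 [ 1  1  1  3  4 -6  0 -3 -2  5  0  0 -2  1  0  1  0 -6  2  1  4  2 -3 -4 -4]]
```

View pics/crop0.png

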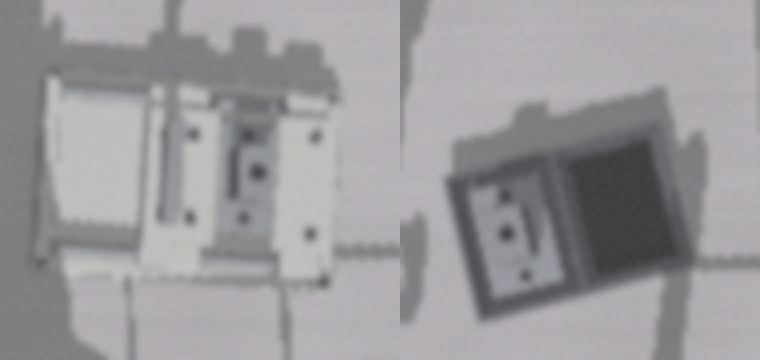

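View pics/crop1.png

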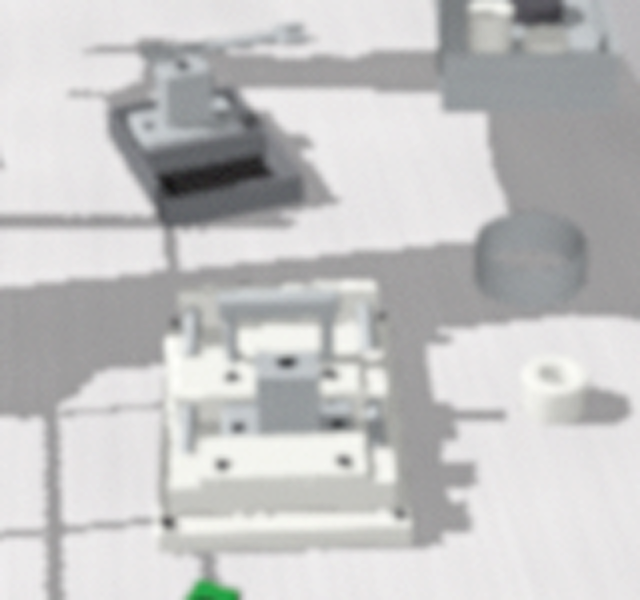

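Candidates for the block are: bare metal between the white jaws (top px 402,228), metal in the tray's left bay (252,241), which is the twin, and the green one (462,248), which is excluded. The enlarged crops confirm that the one between the jaws is bare metal, under the fixed lip, so it is the block. The free bay with the black mat is at crop (625,205), which is px (281,236). Next I'll measure.

```bash
cat > meas.py <<'E'
from h import *
def rect(pts):
    r=cv2.minAreaRect((pts*1000).astype(np.float32)); return np.round(r[0],1),np.round(r[1],1),round(r[2],1)
E
python3 - <<'E'
from meas import *
for n in ('top','side'):
    c=dict(np.load(n+'0.npz'));P=world(c);x,y,z=P[...,0],P[...,1],P[...,2]
    print(n)
    V=(x>.3)&(x<.56)&(y>-.2)&(y<.06)
    def rep(name,m,k=1):
        m=m.astype(np.uint8); 
        nl,l,st,_=cv2.connectedComponentsWithStats(m)
        i=1+np.argmax(st[1:,4]);mm=l==i
        q=P[mm];print(name,len(q),'mean',np.round(q.mean(0)*1000,1),'rect',rect(q[:,:2]))
    rep('bar',V&(z>.085)&(z<.125)&(y>-.085))
    rep('boss',V&(z>.08)&(z<.115)&(y<-.095))
    V2=(x>.3)&(x<.58)&(y>-.22)&(y<.08)
    rep('vise',V2&(z>.011)&(z<.12))
    T=(x>.28)&(x<.56)&(y>.08)&(y<.32)
    rep('tray',T&(z>.014)&(z<.12))
    rep('twinboss',T&(z>.06)&(z<.12))
    col=c['color'].astype(int); rep('mat',T&(col.max(-1)<62)&(z<.02))
    print('mat n', (T&(col.max(-1)<62)).sum(), col[236,281])
# silhouette by color ray: tray outline
E
```

```text
topTraceback (most recent call last):
  File "<stdin>", line 11, in <module>
  File "<stdin>", line 9, in rep
    return _wrapfunc(a, 'argmax', axis=axis, out=out, **kwds)
    return bound(*args, **kwds)
ValueError: attempt to get argmax of an empty sequence
```

Run:
```python
from meas import *
c=dict(np.load('top0.npz'));P=world(c)
for v,u in((228,402),(222,383),(205,350),(256,425),(236,281),(241,252)): print(u,v,P[v,u].round(3))
for n in ('top','side'):
    c=dict(np.load(n+'0.npz'));P=world(c);x,y,z=P[...,0],P[...,1],P[...,2]
    print(n)
    def rep(name,m):
        m=m.astype(np.uint8); 
        nl,l,st,_=cv2.connectedComponentsWithStats(m)
        if nl<2: print(name,'none');return
        i=1+np.argmax(st[1:,4]);mm=l==i
        q=P[mm];print(name,len(q),'mean',np.round(q.mean(0)*1000,1),'rect',rect(q[:,:2]))
    V=(x>.25)&(x<.56)&(y>-.28)&(y<.04)
    rep('high',V&(z>.085)&(z<.125))
    rep('bar',V&(z>.085)&(z<.125)&(y>-.135)&(y<-.07))
    rep('boss',V&(z>.08)&(z<.115)&(y<-.15))
    rep('vise',V&(z>.011)&(z<.12))
    T=(x>.25)&(x<.56)&(y>.09)&(y<.32)
    rep('tray',T&(z>.014)&(z<.12))
    rep('twinboss',T&(z>.06)&(z<.12))
    col=c['color'].astype(int); rep('mat',T&(col.max(-1)<75)&(z<.02))
```

```text
402 228 [ 0.548 -0.205  0.091]
383 222 [ 0.567 -0.143  0.107]
350 205 [ 0.634 -0.049  0.004]
425 256 [ 0.458 -0.295  0.002]
281 236 [0.534 0.185 0.009]
252 241 [0.516 0.272 0.078]
top
high 107 mean [ 541.7 -210.    94.3] rect (array([ 542.9, -209.7]), array([29. , 35.2]), 87.8)
bar 11 mean [ 520.6 -133.5   98.4] rect (array([ 521.9, -133.5]), array([28.9,  2.6]), 0.3)
boss 110 mean [ 541.5 -209.7   94. ] rect (array([ 542.9, -209.7]), array([29. , 35.2]), 87.8)
vise 2192 mean [ 510.6 -161.6   41.3] rect (array([ 509.3, -158.8]), array([243.3, 107.4]), 88.0)
tray 509 mean [508.3 270.7  42. ] rect (array([509.1, 273.8]), array([90.5, 61.7]), 14.0)
twinboss 143 mean [508.7 272.3  78.6] rect (array([508.9, 272.9]), array([43.4, 31. ]), 14.1)
mat 642 mean [517.4 186.7   7.3] rect (array([521.8, 185.9]), array([93.6, 83.9]), 13.1)
side
high 142 mean [ 532.5 -147.4   99.5] rect (array([ 534. , -145.8]), array([18.8, 53.3]), 84.1)
bar 1 mean [ 514.3 -134.4  103.9] rect (array([ 514.3, -134.4]), array([0., 0.]), 0.0)
boss 144 mean [ 542.3 -219.3   91.4] rect (array([ 543.1, -214.8]), array([34.3, 35.1]), 83.6)
vise 2072 mean [ 510.7 -194.5   47.6] rect (array([ 505.6, -158.6]), array([108.8, 242.7]), 0.0)
tray 702 mean [502.9 235.1  34.3] rect (array([505.1, 220. ]), array([120.7, 195. ]), 3.7)
twinboss 106 mean [508.4 264.   74. ] rect (array([508., 268.]), array([43.3, 36.3]), 12.1)
mat 159 mean [519.4 199.7   6.8] rect (array([520.3, 205.1]), array([85. , 63.6]), 12.9)
```

Run:
```python
from meas import *
for n in ('top','side'):
    c=dict(np.load(n+'0.npz'));P=world(c);x,y,z=P[...,0],P[...,1],P[...,2]
    print(n)
    def rep(name,m):
        m=m.astype(np.uint8); 
        nl,l,st,_=cv2.connectedComponentsWithStats(m)
        if nl<2: print(name,'none');return
        i=1+np.argmax(st[1:,4]);mm=l==i
        q=P[mm];d=q[:,:2]-q[:,:2].mean(0);w,e=np.linalg.eigh(d.T@d);e=e[:,1]*np.sign(e[0,1])
        mid=[(np.percentile(q[:,k],3)+np.percentile(q[:,k],97))/2*1000 for k in(0,1)]
        print(name,len(q),'mean',np.round(q.mean(0)*1000,1),'mid',np.round(mid,1),'rect',rect(q[:,:2]),'pca',np.degrees(np.arctan2(e[1],e[0])).round(1))
    V=(x>.40)&(x<.68)&(y>-.31)&(y<-.015)
    rep('bar',V&(z>.085)&(z<.125)&(y>-.175)&(y<-.1))
    rep('boss',V&(z>.08)&(z<.115)&(y<-.18))
    rep('vise',V&(z>.010)&(z<.12))
    T=(x>.38)&(x<.66)&(y>.09)&(y<.36)
    rep('tray',T&(z>.014)&(z<.12))
    rep('twinboss',T&(z>.06)&(z<.12))
    col=c['color'].astype(int); rep('mat',T&(col.max(-1)<75)&(z<.02))
    if n=='top':
      for nm,cc in (('cut',(331,166)),('bush',(382,169)),('wr',(195,228))):
        print(nm,P[cc[1]-8:cc[1]+8,cc[0]-8:cc[0]+8].reshape(-1,3).mean(0).round(3))
```

```text
top
bar 133 mean [ 547.9 -141.6  104.3] mid [ 547.5 -141.7] rect (array([ 548.2, -142.7]), array([15.4, 82.6]), 85.1) pca -5.3
boss 141 mean [ 546.5 -209.7   93.8] mid [ 546.  -209.9] rect (array([ 546.7, -210.4]), array([30.8, 43.7]), 83.4) pca -3.1
vise 3802 mean [ 545.1 -162.5   39.4] mid [ 546.2 -163.3] rect (array([ 546.9, -166.6]), array([250.7, 170.4]), 84.6) pca 83.6
tray 509 mean [508.3 270.7  42. ] mid [508.6 273.6] rect (array([509.1, 273.8]), array([90.5, 61.7]), 14.0) pca 12.1
twinboss 143 mean [508.7 272.3  78.6] mid [508.6 272.2] rect (array([508.9, 272.9]), array([43.4, 31. ]), 14.1) pca 14.3
mat 836 mean [530.3 188.7   7.3] mid [530.7 188.3] rect (array([531., 188.]), array([112.8,  83.5]), 13.5) pca 17.1
cut [0.77  0.014 0.006]
bush [ 0.754 -0.158  0.02 ]
wr [0.567 0.47  0.02 ]
side
bar 217 mean [ 547.2 -148.9   99.4] mid [ 547.9 -147.2] rect (array([ 548.1, -147.4]), array([19.4, 81.5]), 83.4) pca -6.2
boss 171 mean [ 545.7 -219.1   91.4] mid [ 545.2 -214.9] rect (array([ 546. , -213.9]), array([36.7, 40.7]), 83.6) pca 3.1
vise 3743 mean [ 542.8 -199.8   43. ] mid [ 544.1 -172.6] rect (array([ 545.8, -168.7]), array([256.9, 170.2]), 84.4) pca 84.7
tray 850 mean [515.4 232.2  32.3] mid [520.1 220.3] rect (array([519.8, 226.7]), array([126.8, 194.7]), 13.3) pca -73.4
twinboss 106 mean [508.4 264.   74. ] mid [508.1 266.7] rect (array([508., 268.]), array([43.3, 36.3]), 12.1) pca 6.2
mat 188 mean [526.7 201.2   6.7] mid [527.  202.9] rect (array([527.3, 206.5]), array([99.4, 63.8]), 12.5) pca 17.0
```

The boxes fit the given sizes: fixture 250.7x170.4, bay 112.8x83.5, boss 44x31, bar top about 104 mm. The bay centre plus 89 mm along the tray's y lands on the twin within 2 mm.
- **Fixture:** centre (0.547, -0.167), x axis at -5.5°.
- **Bar:** (0.548, -0.142).
- **Block:** (0.5465, -0.210).
- **Mat:** (0.531, 0.188), yaw 13.5°.

I'll go to the handle first.

```bash
cat > plan.py <<'E'
from h import *
import sys
# usage: plan.py x y z ydir_deg (direction of tool y in world; tool down)
o=get_obs();p=o['eef_pos'];Rt=R.from_quat(o['tool_rot'])
t=np.array(list(map(float,sys.argv[1:4])));a=np.radians(float(sys.argv[4]))
yv=np.array([np.cos(a),np.sin(a),0]);zv=np.array([0,0,-1.]);Rg=R.from_matrix(np.stack([np.cross(yv,zv),yv,zv],1))
print('pos',p.round(4),'ydir',np.degrees(np.arctan2(*Rt.apply([0,1,0])[[1,0]])).round(1),'z',Rt.apply([0,0,1]).round(4),'w',round(float(o['grip_width']),4),'t',o['clock'],'F',o['ft_force'].round(1))
print('turn(10deg units)',(np.degrees((Rt.inv()*Rg).as_rotvec())/10).round(2))
print('shift now-axes',((Rt.inv().apply(t-p))/.05).round(2),'after-turn axes',((Rg.inv().apply(t-p))/.05).round(2))
E
python3 plan.py 0.548 -0.142 0.18 84.5
```

```text
pos [0.1365 0.4804 0.2385] ydir 74.1 z [-6.0e-04 -1.9e-03 -1.0e+00] w 0.0854 t 0.1 F [ 0.5 -0.5 -0.4]
turn(10deg units) [-0.01 -0.   -1.04]
shift now-axes [-11.32  -9.72   1.19] after-turn axes [ -9.39 -11.6    1.17]
```

Request:
{"name": "send_rows", "arguments": {
  "increments": [
    [[0,0,0,0,0,-1.0],[-0.6,-0.75,0,0,0,0],[-0.6,-0.75,0,0,0,0],[-0.6,-0.75,0,0,0,0],[-0.6,-0.75,0,0,0,0],[-0.6,-0.75,0,0,0,0],[-0.6,-0.75,0,0,0,0],[-0.6,-0.75,0,0,0,0]]
  ],
  "grip": 0.7
}}

```text
clock: 1.1
eef_pos: [0.3191, 0.1969, 0.2391]
tool_rot: [0.051, 0.999, -0.0, -0.0]
ft_force: [0.1, 0.7, -0.4]
grip_width: 0.0258
```

Request:
{"name": "send_rows", "arguments": {
  "increments": [
    [[-0.6,-0.75,0,0,0,0],[-0.6,-0.75,0,0,0,0],[-0.6,-0.75,0,0,0,0],[-0.6,-0.75,0,0,0,0],[-0.6,-0.75,0,0,0,0],[-0.6,-0.75,0,0,0,0],[-0.6,-0.75,0,0,0,0],[0,0,0,0,0,0]]
  ]
}}

```text
clock: 2.1
eef_pos: [0.5018, -0.0866, 0.2382]
tool_rot: [0.053, 0.999, -0.0, -0.001]
ft_force: [-0.9, -0.7, 0.0]
grip_width: 0.0257
```

```bash
python3 plan.py 0.548 -0.142 0.16 84.5
```

```text
pos [ 0.5018 -0.0866  0.2382] ydir 83.9 z [-1.1e-03 -2.0e-04 -1.0e+00] w 0.0257 t 2.1 F [-0.9 -0.7  0. ]
turn(10deg units) [-0.   -0.01 -0.06]
shift now-axes [-1.04 -1.    1.56] after-turn axes [-1.03 -1.01  1.56]
```

Request:
{"name": "send_rows", "arguments": {
  "increments": [
    [[-0.5,-0.5,0.4,0,0,-0.06],[-0.54,-0.51,0.4,0,0,0],[0,0,0.4,0,0,0],[0,0,0.36,0,0,0],[0,0,0,0,0,0],[0,0,0,0,0,0]]
  ]
}}

```text
clock: 2.85
eef_pos: [0.5477, -0.1388, 0.162]
tool_rot: [0.045, 0.999, 0.0, 0.0]
ft_force: [0.1, -0.2, 0.1]
grip_width: 0.0255
```

```bash
python3 plan.py 0.548 -0.142 0.086 84.5
python3 - <<'E'
from h import *
c=camera('wrist');save('w1',c['color']);
c=camera('side');save('s1',cv2.resize(c['color'][200:330,240:400],None,fx=4,fy=4,interpolation=cv2.INTER_CUBIC))
E
```

```text
pos [ 0.5477 -0.1388  0.162 ] ydir 84.8 z [ 4.e-04  1.e-04 -1.e+00] w 0.0255 t 2.85 F [ 0.1 -0.2  0.1]
turn(10deg units) [0.   0.   0.03]
shift now-axes [-0.01 -0.06  1.52] after-turn axes [-0.01 -0.06  1.52]
```

View pics/w1.png

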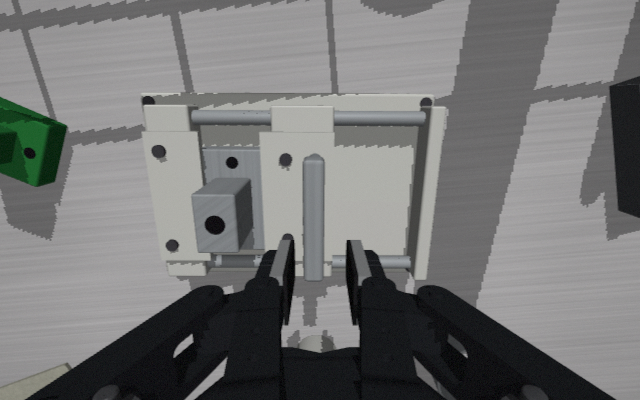

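View pics/s1.png

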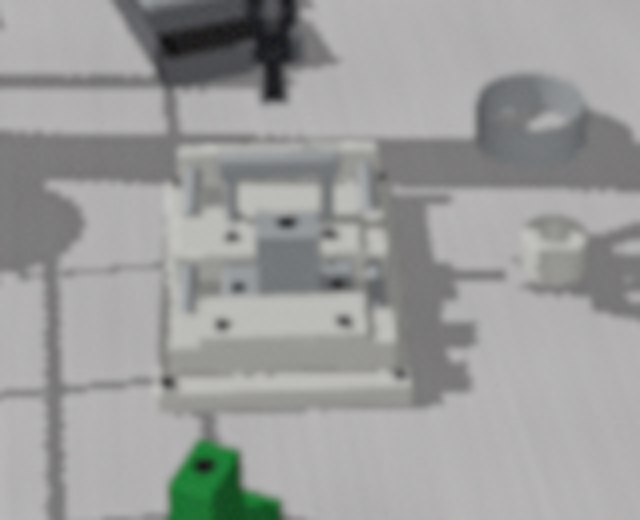

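The wrist view shows the bar (314, 160–280) centred between the fingertips (283 and 358). I'll shift by the 3 mm found and go down with the fingers either side of the bar.

Request:
{"name": "send_rows", "arguments": {
  "increments": [
    [[0,-0.06,0.3,0,0,0.03],[0,0,0.3,0,0,0],[0,0,0.3,0,0,0],[0,0,0.3,0,0,0],[0,0,0.3,0,0,0],[0,0,0,0,0,0]]
  ]
}}

```text
clock: 3.7
eef_pos: [0.5462, -0.1421, 0.0844]
tool_rot: [0.048, 0.999, 0.0, -0.002]
ft_force: [-0.1, -0.0, 0.0]
grip_width: 0.0252
```

```bash
python3 plan.py 0.5547 -0.072 0.086 84.5
python3 - <<'E'
from h import *
c=camera('wrist');save('w2',c['color']);
E
```

```text
pos [ 0.5462 -0.1421  0.0844] ydir 84.4 z [-3.5e-03  9.0e-04 -1.0e+00] w 0.0252 t 3.7 F [-0.1 -0.   0. ]
turn(10deg units) [ 0.   -0.02 -0.01]
shift now-axes [-0.03  1.41 -0.03] after-turn axes [-0.04  1.41 -0.03]
```

View pics/w2.png

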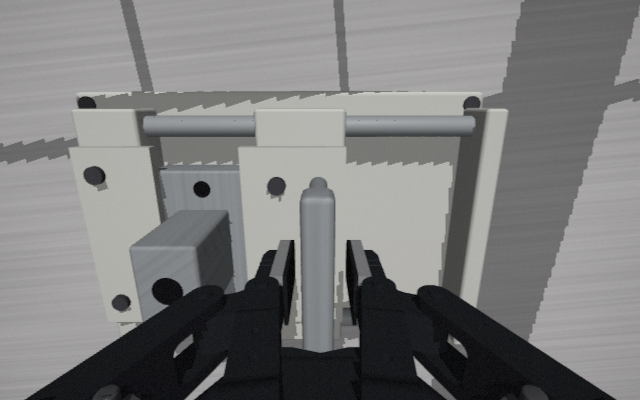

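The fingers straddle the bar (301–334) with clear gaps. Pulling along +y.

Request:
{"name": "send_rows", "arguments": {
  "increments": [
    [[0,0.1,0,0,0,0],[0,0.2,0,0,0,0],[0,0.2,0,0,0,0],[0,0.2,0,0,0,0],[0,0.2,0,0,0,0],[0,0.2,0,0,0,0],[0,0.2,0,0,0,0],[0,0,0,0,0,0]]
  ]
}}

```text
clock: 4.75
eef_pos: [0.5543, -0.0782, 0.0869]
tool_rot: [0.048, 0.999, -0.001, 0.001]
ft_force: [1.0, -3.9, -1.2]
grip_width: 0.0254
```

Request:
{"name": "send_rows", "arguments": {
  "increments": [
    [[0,0.06,0,0,0,0],[0,0.06,0,0,0,0],[0,0,0,0,0,0]]
  ]
}}

```text
clock: 5.12
eef_pos: [0.5548, -0.0729, 0.0869]
tool_rot: [0.049, 0.999, -0.001, 0.001]
ft_force: [0.1, -5.5, -1.5]
grip_width: 0.0255
```

```bash
python3 plan.py 0.5547 -0.072 0.086 84.5
python3 - <<'E'
from h import *
c=camera('wrist');save('w3',c['color']);
E
```

```text
pos [ 0.5548 -0.0729  0.0869] ydir 84.4 z [ 0.0012 -0.0023 -1.    ] w 0.0255 t 5.125 F [ 0.1 -5.5 -1.5]
turn(10deg units) [-0.01  0.01 -0.01]
shift now-axes [0.   0.02 0.02] after-turn axes [0.   0.02 0.02]
```

View pics/w3.png

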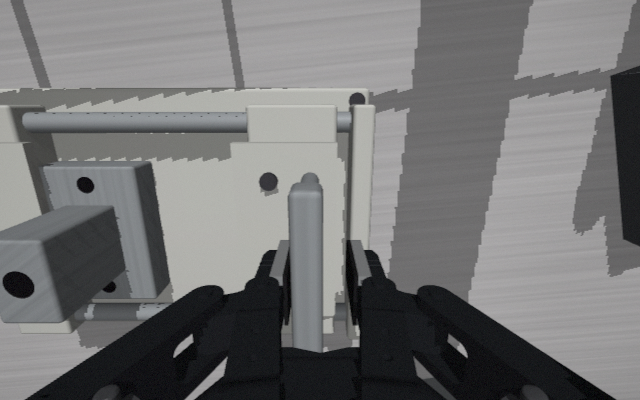

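The jaw has come with the fingers (pushing at about 5.5 N) and is close to the end wall. I'll push in small steps to the stop.

Request:
{"name": "send_rows", "arguments": {
  "increments": [
    [[0,0.06,0,0,0,0],[0,0.04,0,0,0,0],[0,0,0,0,0,0]]
  ]
}}

```text
clock: 5.55
eef_pos: [0.5549, -0.0715, 0.0868]
tool_rot: [0.05, 0.999, -0.005, 0.0]
ft_force: [-0.6, -14.6, -1.7]
grip_width: 0.0256
```

Request:
{"name": "send_rows", "arguments": {
  "increments": [
    [[0,0.04,0,0,0,0],[0,0.03,0,0,0,0],[0,0,0,0,0,0]]
  ]
}}

```text
clock: 5.92
eef_pos: [0.555, -0.0714, 0.0867]
tool_rot: [0.051, 0.999, -0.008, 0.0]
ft_force: [-0.7, -23.0, -2.0]
grip_width: 0.0256
```

The force rose to 23 N with no more motion, so the jaw is at its stop. Backing off and going up.

Request:
{"name": "send_rows", "arguments": {
  "increments": [
    [[0,-0.2,0,0,0,0],[0,0,0,0,0,0],[0,0,-0.4,0,0,0],[0,0,-0.6,0,0,0],[0,0,-0.6,0,0,0],[0,0,0,0,0,0]]
  ]
}}

```text
clock: 6.68
eef_pos: [0.5563, -0.0723, 0.1694]
tool_rot: [0.048, 0.999, 0.0, 0.003]
ft_force: [0.7, 0.5, 0.9]
grip_width: 0.0254
```

```bash
python3 - <<'E'
from meas import *
for n in ('top',):
    c=camera(n);save(n+'2',cv2.resize(c['color'][185:275,340:440],None,fx=5,fy=5,interpolation=cv2.INTER_CUBIC));P=world(c);x,y,z=P[...,0],P[...,1],P[...,2]
    for nm,m in (('boss',(x>.4)&(x<.68)&(y<-.18)&(y>-.27)&(z>.08)&(z<.115)),('bar',(x>.4)&(x<.68)&(y<-.03)&(y>-.11)&(z>.085)&(z<.12))):
        q=P[m];print(nm,len(q),q.mean(0).round(4),rect(q[:,:2]) if len(q) else '')
E
python3 plan.py 0.5465 -0.2105 0.15 84.5
```

```text
boss 44 [ 0.5465 -0.2207  0.0943] (array([ 545.7, -221.5]), array([11.1, 41.8]), 86.4)
bar 0 [nan nan nan] 
pos [ 0.5552 -0.0723  0.1676] ydir 84.5 z [ 3.2e-03  6.0e-04 -1.0e+00] w 0.0254 t 6.725 F [-0.3 -0.2 -0.8]
turn(10deg units) [0.01 0.02 0.  ]
shift now-axes [-0.09 -2.77  0.35] after-turn axes [-0.09 -2.77  0.35]<stdin>:5: RuntimeWarning: Mean of empty slice.
  ret = um.true_divide(
```

View pics/top2.png

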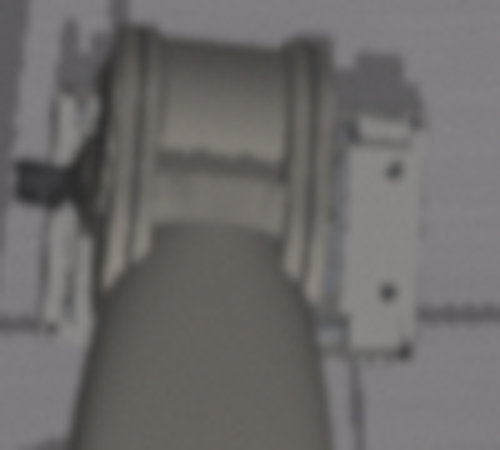

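The arm hides most of this top view; the visible -y edge of the boss is still where it was measured. Going over the block now.

Request:
{"name": "send_rows", "arguments": {
  "increments": [
    [[0,-0.7,0,0,0,0],[-0.05,-0.7,0,0,0,0],[-0.04,-0.7,0,0,0,0],[0,-0.67,0,0,0,0],[0,0,0,0,0,0]]
  ],
  "grip": 0.25
}}

```text
clock: 7.35
eef_pos: [0.5442, -0.2128, 0.1646]
tool_rot: [0.05, 0.999, 0.001, -0.001]
ft_force: [0.4, 0.7, -0.8]
grip_width: 0.0639
```

```bash
python3 plan.py 0.5465 -0.2105 0.067 84.5
python3 - <<'E'
from meas import *
o=get_obs();c=camera('wrist');save('w4',c['color'])
T=np.eye(4);T[:3,:3]=R.from_quat(o['tool_rot']).as_matrix();T[:3,3]=o['eef_pos']
P=world(c,T@c['mount']);x,y,z=P[...,0],P[...,1],P[...,2]
print(P[::40,200:420:40,2].round(3))
m=(abs(z-.095)<.004)&(abs(x-.5465)<.05)&(abs(y+.21)<.035);m[:, :]&=True
n,l,st,_=cv2.connectedComponentsWithStats(m.astype(np.uint8));i=1+np.argmax(st[1:,4]);q=P[l==i]
print(st[i],q.mean(0).round(4),rect(q[:,:2]))
m=(abs(z-.106)<.005)&(abs(y+.075)<.03);n,l,st,_=cv2.connectedComponentsWithStats(m.astype(np.uint8))
if n>1: i=1+np.argmax(st[1:,4]);q=P[l==i];print('bar',q.mean(0).round(4),rect(q[:,:2]))
E
```

```text
pos [ 0.5442 -0.2128  0.1646] ydir 84.3 z [-0.0023  0.0013 -1.    ] w 0.0639 t 7.35 F [ 0.4  0.7 -0.8]
turn(10deg units) [ 0.01 -0.01 -0.02]
shift now-axes [-0.04  0.05  1.95] after-turn axes [-0.04  0.05  1.95]
[[ 0.001  0.001  0.002  0.     0.    -0.001]
 [-0.     0.002  0.002  0.001  0.002  0.   ]
 [ 0.001  0.001  0.002  0.001  0.001  0.001]
 [ 0.001  0.047  0.046  0.037  0.036  0.038]
 [-0.     0.051  0.051  0.042  0.021  0.021]
 [ 0.001  0.021  0.051  0.095  0.02   0.02 ]
 [ 0.001  0.02   0.052  0.096  0.022  0.021]
 [ 0.001  0.189  0.     0.001  0.002  0.19 ]
 [ 0.221  0.194  0.002  0.001  0.001  0.195]
 [ 0.242  0.242  0.236  0.236  0.236  0.242]]
[ 300  187   43   61 2559] [ 0.5461 -0.212   0.0956] (array([ 547.2, -212.3]), array([29.9, 44.4]), 85.3)
bar [ 0.5527 -0.0795  0.1058] (array([555.6, -78.5]), array([15. , 85.7]), 84.0)
```

View pics/w4.png

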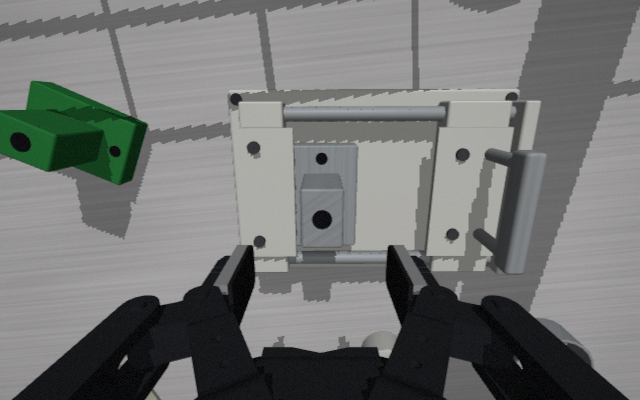

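The wrist view shows the boss top (300–342, 187–247) at height 95.6 mm, size 30x44, centre (0.547, -0.212). The bar is 134 mm away, so the jaw is open about 69 mm. I'll descend and grip.

Request:
{"name": "send_rows", "arguments": {
  "increments": [
    [[-0.05,0.02,0.4,0,0,-0.02],[0,0,0.4,0,0,0],[0,0,0.4,0,0,0],[0,0,0.4,0,0,0],[0,0,0.35,0,0,0],[0,0,0,0,0,0],[0,0,0,0,0,0]]
  ]
}}

```text
clock: 8.28
eef_pos: [0.5481, -0.2099, 0.0691]
tool_rot: [0.046, 0.999, 0.0, 0.0]
ft_force: [0.2, -0.1, -0.2]
grip_width: 0.0641
```

```bash
python3 plan.py 0.547 -0.212 0.067 84.8
```

```text
pos [ 0.5481 -0.2099  0.0691] ydir 84.7 z [ 2.e-04  3.e-04 -1.e+00] w 0.0641 t 8.275 F [ 0.2 -0.1 -0.2]
turn(10deg units) [ 0.    0.   -0.01]
shift now-axes [ 0.02 -0.04  0.04] after-turn axes [ 0.02 -0.04  0.04]
```

Request:
{"name": "send_rows", "arguments": {
  "increments": [
    [[0,-0.03,0.02,0,0,0],[0,0,0,0,0,0],[0,0,0,0,0,0],[0,0,0,0,0,0],[0,0,0,0,0,0],[0,0,0,0,0,0]]
  ],
  "grip": 1.0
}}

```text
clock: 9.02
eef_pos: [0.5482, -0.2123, 0.0686]
tool_rot: [0.047, 0.999, 0.0, 0.001]
ft_force: [-0.0, 1.0, 5.5]
grip_width: 0.029
```

Request:
{"name": "send_rows", "arguments": {
  "increments": [
    [[0,0,0,0,0,0],[0,0,0,0,0,0]]
  ]
}}

```text
clock: 9.28
eef_pos: [0.5482, -0.2123, 0.0686]
tool_rot: [0.047, 0.999, -0.0, 0.001]
ft_force: [-0.8, 1.3, 5.8]
grip_width: 0.0292
```

```bash
python3 plan.py 0.5491 -0.190 0.067 84.5
```

```text
pos [ 0.5482 -0.2123  0.0686] ydir 84.6 z [ 1.5e-03 -1.0e-04 -1.0e+00] w 0.0292 t 9.275 F [-0.8  1.3  5.8]
turn(10deg units) [0.   0.01 0.01]
shift now-axes [0.02 0.44 0.03] after-turn axes [0.03 0.44 0.03]
```

Gripped at 29 mm, which is the boss width of 30. I'll draw it out 22 mm along +y, then lift.

Request:
{"name": "send_rows", "arguments": {
  "increments": [
    [[0,0.1,-0.02,0,0,0],[0,0.12,0,0,0,0],[0,0.12,0,0,0,0],[0,0.12,0,0,0,0],[0,0,0,0,0,0],[0,0,0,0,0,0]]
  ]
}}

```text
clock: 10.02
eef_pos: [0.5498, -0.1883, 0.0687]
tool_rot: [0.046, 0.999, 0.001, -0.0]
ft_force: [-0.3, 1.1, 0.1]
grip_width: 0.0292
```

```bash
python3 plan.py 0.5491 -0.190 0.19 84.5
python3 - <<'E'
from meas import *
c=camera('wrist');save('w5',c['color'])
E
```

```text
pos [ 0.5498 -0.1883  0.0687] ydir 84.7 z [-2.e-04  2.e-03 -1.e+00] w 0.0292 t 10.025 F [-0.3  1.1  0.1]
turn(10deg units) [ 0.01 -0.    0.02]
shift now-axes [ 0.01 -0.03 -2.43] after-turn axes [ 0.01 -0.03 -2.43]
```

View pics/w5.png

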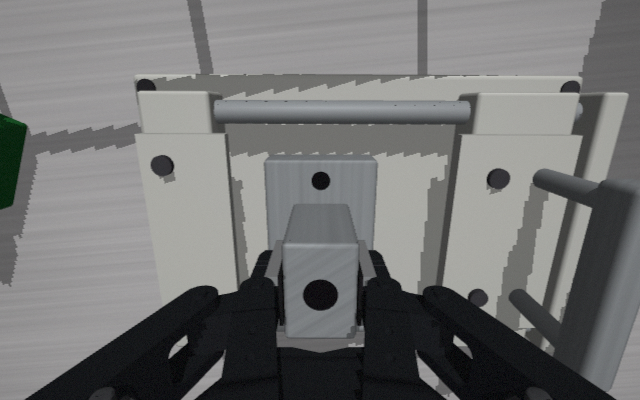

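The foot (265–377) is clear of both lips (edges 238 and 443). Lifting.

Request:
{"name": "send_rows", "arguments": {
  "increments": [
    [[0,0,-0.2,0,0,0],[0,0,-0.4,0,0,0],[0,0,-0.5,0,0,0],[0,0,-0.5,0,0,0],[0,0,-0.5,0,0,0],[0,0,-0.4,0,0,0],[0,0,0,0,0,0]]
  ]
}}

```text
clock: 10.95
eef_pos: [0.5506, -0.1898, 0.1954]
tool_rot: [0.047, 0.999, -0.0, 0.001]
ft_force: [-0.1, 0.9, -5.2]
grip_width: 0.0294
```

```bash
python3 plan.py 0.531 0.188 0.19 103.5
python3 - <<'E'
from meas import *
c=camera('wrist');save('w6',c['color'])
E
```

```text
pos [ 0.5506 -0.1898  0.1954] ydir 84.6 z [ 0.0029 -0.001  -1.    ] w 0.0294 t 10.95 F [-0.1  0.9 -5.2]
turn(10deg units) [-0.01  0.02 -1.89]
shift now-axes [1.1  7.49 0.1 ] after-turn axes [-1.38  7.44  0.11]
```

View pics/w6.png

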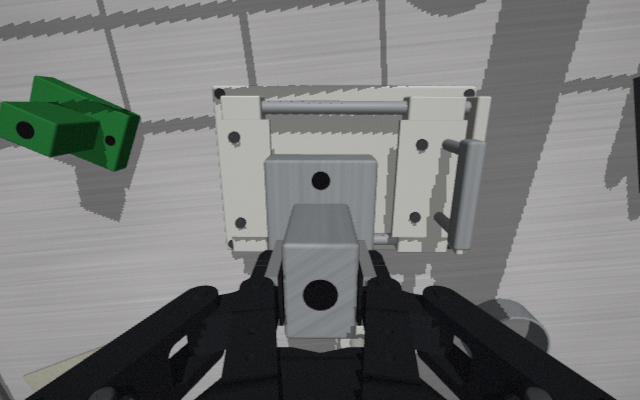

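The block is held in the same place in the image, and the load reads 5.2 N. Turning and carrying it over the tray.

Request:
{"name": "send_rows", "arguments": {
  "increments": [
    [[0,0,0,0,0,-0.95],[0,0,0,0,0,-0.94],[-0.14,0.5,0,0,0,0],[-0.14,0.75,0,0,0,0],[-0.14,0.75,0,0,0,0],[-0.14,0.75,0,0,0,0],[-0.14,0.75,0,0,0,0],[-0.14,0.75,0,0,0,0]]
  ]
}}

```text
clock: 12.0
eef_pos: [0.5396, 0.0281, 0.192]
tool_rot: [-0.118, 0.993, 0.0, -0.002]
ft_force: [1.0, 0.3, -4.6]
grip_width: 0.0293
```

Request:
{"name": "send_rows", "arguments": {
  "increments": [
    [[-0.14,0.75,0,0,0,0],[-0.14,0.75,0,0,0,0],[-0.14,0.75,0,0,0,0],[-0.12,0.5,0,0,0,0],[0,0.4,0,0,0,0],[0,0,0,0,0,0],[0,0,0,0,0,0]]
  ]
}}

```text
clock: 12.88
eef_pos: [0.5299, 0.1857, 0.1933]
tool_rot: [-0.118, 0.993, -0.0, -0.001]
ft_force: [0.2, -0.7, -3.2]
grip_width: 0.0291
```

```bash
python3 plan.py 0.531 0.188 0.19 103.5
python3 - <<'E'
from meas import *
o=get_obs();c=camera('wrist');save('w7',c['color'])
T=np.eye(4);T[:3,:3]=R.from_quat(o['tool_rot']).as_matrix();T[:3,3]=o['eef_pos']
P=world(c,c['mount']);  # tool frame
x,y,z=P[...,0],P[...,1],P[...,2]
for v,u in((250,320),(320,320),(170,340)): print(P[v,u].round(4))
zt=np.median(z[225:265,305:340]);print('zt',zt)
m=(abs(z-zt)<.004)&(abs(y)<.03)&(abs(x)<.05)
n,l,st,_=cv2.connectedComponentsWithStats(m.astype(np.uint8));i=1+np.argmax(st[1:,4]);q=P[l==i];print('boss in tool',st[i],q.mean(0).round(4),rect(q[:,:2]))
zf=np.median(z[165:190,340:365]);m=(abs(z-zf)<.004)&(abs(y)<.06)&(abs(x)<.08)
n,l,st,_=cv2.connectedComponentsWithStats(m.astype(np.uint8));i=1+np.argmax(st[1:,4]);q=P[l==i];print('foot',zf,st[i],q.mean(0).round(4),rect(q[:,:2]))
E
```

```text
pos [0.5299 0.1857 0.1933] ydir 103.5 z [-0.0011 -0.001  -1.    ] w 0.0291 t 12.875 F [ 0.2 -0.7 -3.2]
turn(10deg units) [-0.   -0.01  0.  ]
shift now-axes [-0.03  0.04  0.07] after-turn axes [-0.03  0.04  0.07]
[ 0.0197  0.0002 -0.0263]
[-0.0109  0.0002 -0.0276]
[0.0403 0.0106 0.0256]
zt -0.026198899394493547
boss in tool [ 250  238  140  101 7914] [ 0.0036 -0.     -0.027 ] (array([ 1.1, -0.3]), array([50.2, 50.3]), 47.5)
foot 0.02574230338658512 [ 263  158  114   92 6754] [0.0284 0.0001 0.0259] (array([19.9,  0.1]), array([52.4, 60.3]), 0.4)
```

View pics/w7.png

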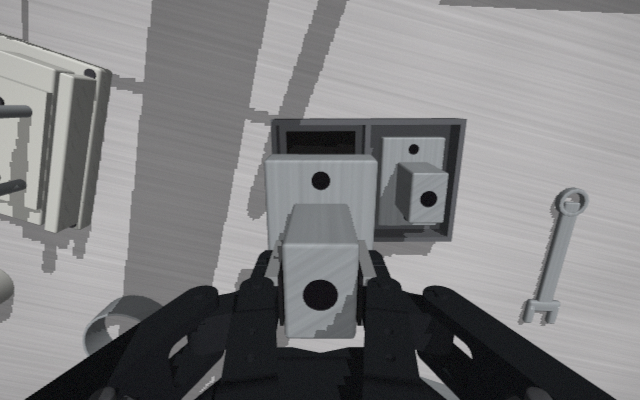

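The block sits about 1 mm off the tool axis in tool x, and 0 in y, with its underside 48.5 mm ahead of the TCP. From this view I'll check the tray rim against my estimate.

Run:
```python
from meas import *
o=get_obs();c=camera('wrist')
T=np.eye(4);T[:3,:3]=R.from_quat(o['tool_rot']).as_matrix();T[:3,3]=o['eef_pos']
P=world(c,T@c['mount']);a=np.radians(13.5);ex=np.array([np.cos(a),np.sin(a)]);ey=np.array([-ex[1],ex[0]])
m=np.zeros(P.shape[:2],bool);m[112:250,262:475]=1
m&=(abs(P[...,2]-.028)<.004)
q=P[m][:,:2]-[.531,.188];X=q@ex*1000;Y=q@ey*1000
print(len(q),'X',np.percentile(X,[.3,1,50,99,99.7]).round(1),'Y',np.percentile(Y,[.3,1,99,99.7]).round(1))
print('expect X -62..62, Y -47..136')
# direction: long edge nearest base
e=(X<-55)&(X>-68);print('edge tilt deg',np.degrees(np.polyfit(Y[e],X[e],1)[0]).round(2),e.sum())
w=(abs(Y-44.5)<8)&(X<40);print('mid wall Y',Y[w].mean().round(1),w.sum())
e=(Y>125)&(X>-55)&(X<55);print('far wall mean Y (exp 133.5)',Y[e].mean().round(1), 'near base wall mean X (exp -59.5)',X[(X<-50)&(Y>50)&(Y<125)].mean().round(1))
```

```text
5663 X [-61.9 -61.8 -28.8  60.8  61.7] Y [-48.7 -47.6 133.6 134. ]
expect X -62..62, Y -47..136
edge tilt deg -0.04 1177
mid wall Y 43.0 281
far wall mean Y (exp 133.5) 130.8 near base wall mean X (exp -59.5) -59.7
```

The rim agrees in angle and in x to better than 0.5 mm, and in y it sits about 1.6 mm lower. So the mat centre is (0.5313, 0.1865), and the TCP target is (0.532, 0.187).

Request:
{"name": "send_rows", "arguments": {
  "increments": [
    [[-0.05,0,0.4,0,0,0],[0,0,0.5,0,0,0],[0,0,0.5,0,0,0],[0,0,0.5,0,0,0],[0,0,0.3,0,0,0],[0,0,0,0,0,0],[0,0,0,0,0,0]]
  ]
}}

```text
clock: 13.85
eef_pos: [0.5336, 0.1871, 0.0848]
tool_rot: [-0.118, 0.993, 0.0, 0.001]
ft_force: [1.1, -0.1, -3.7]
grip_width: 0.0292
```

```bash
python3 plan.py 0.5322 0.1868 0.0565 103.5
python3 - <<'E'
from meas import *
c=camera('wrist');save('w8',c['color'])
c=camera('side');save('s8',cv2.resize(c['color'][165:235,240:340],None,fx=5,fy=5,interpolation=cv2.INTER_CUBIC))
E
```

```text
pos [0.5336 0.1871 0.0848] ydir 103.5 z [ 1.8e-03  6.0e-04 -1.0e+00] w 0.0292 t 13.85 F [ 1.1 -0.1 -3.7]
turn(10deg units) [0.   0.01 0.  ]
shift now-axes [ 0.03 -0.    0.57] after-turn axes [ 0.03 -0.    0.57]
```

View pics/w8.png

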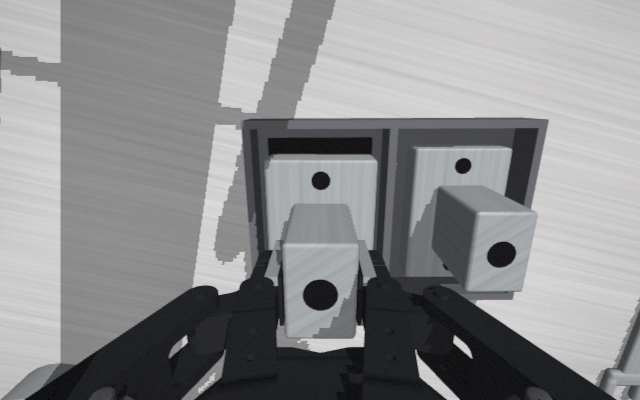

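View pics/s8.png

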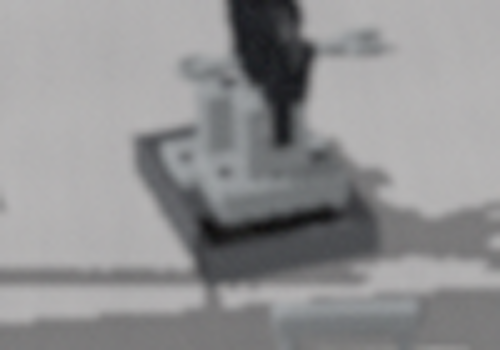

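The foot (265–377) lies centred between the bay's walls (about 256 and 383). Lowering gently.

Request:
{"name": "send_rows", "arguments": {
  "increments": [
    [[0.02,0,0.15,0,0,0],[0,0,0.12,0,0,0],[0,0,0.1,0,0,0],[0,0,0.08,0,0,0],[0,0,0,0,0,0],[0,0,0,0,0,0]]
  ]
}}

```text
clock: 14.7
eef_pos: [0.5319, 0.1869, 0.0614]
tool_rot: [-0.118, 0.993, 0.0, 0.0]
ft_force: [0.0, 0.6, -4.4]
grip_width: 0.0296
```

Request:
{"name": "send_rows", "arguments": {
  "increments": [
    [[0,0,0.05,0,0,0],[0,0,0.03,0,0,0],[0,0,0,0,0,0],[0,0,0,0,0,0]]
  ]
}}

```text
clock: 15.2
eef_pos: [0.5317, 0.1868, 0.0573]
tool_rot: [-0.118, 0.993, -0.0, 0.0]
ft_force: [0.5, -0.3, -4.2]
grip_width: 0.029
```

Request:
{"name": "send_rows", "arguments": {
  "increments": [
    [[0,0,0.02,0,0,0],[0,0,0.02,0,0,0],[0,0,0,0,0,0]]
  ]
}}

```text
clock: 15.58
eef_pos: [0.5319, 0.1869, 0.0566]
tool_rot: [-0.118, 0.993, 0.0, 0.0]
ft_force: [-4.0, -1.0, 4.8]
grip_width: 0.0291
```

Touchdown: the force went from -4 to +5 N at TCP z 0.0566, where I expected it. Opening, then checking.

Request:
{"name": "send_rows", "arguments": {
  "increments": [
    [[0,0,0,0,0,0],[0,0,0,0,0,0],[0,0,0,0,0,0],[0,0,0,0,0,0],[0,0,0,0,0,0]]
  ],
  "grip": 0.3
}}

```text
clock: 16.2
eef_pos: [0.5318, 0.1868, 0.0552]
tool_rot: [-0.118, 0.993, -0.0, -0.0]
ft_force: [0.2, 0.1, -1.0]
grip_width: 0.06
```

Request:
{"name": "send_rows", "arguments": {
  "increments": [
    [[0,0,-0.2,0,0,0],[0,0,-0.4,0,0,0],[0,0,-0.6,0,0,0],[0,0,-0.6,0,0,0],[0,0,-0.6,0,0,0],[0,0,-0.4,0,0,0],[0,0,0,0,0,0],[0,0,0,0,0,0]]
  ]
}}

```text
clock: 17.2
eef_pos: [0.5313, 0.1867, 0.1947]
tool_rot: [-0.118, 0.993, -0.0, -0.0]
ft_force: [-0.0, 0.3, 0.5]
grip_width: 0.0594
```

Run:
```python
from meas import *
o=get_obs();print(o['clock'],o['grip_width'],o['eef_pos'],o['ft_force'].round(1));c=camera('wrist');save('w9',c['color'])
T=np.eye(4);T[:3,:3]=R.from_quat(o['tool_rot']).as_matrix();T[:3,3]=o['eef_pos']
P=world(c,T@c['mount']);z=P[...,2]
for nm,ctr in(('block',(.5313,.1865)),('twin',(.509,.273))):
    m=(abs(z-.082)<.006)&(np.hypot(P[...,0]-ctr[0],P[...,1]-ctr[1])<.035)
    n,l,st,_=cv2.connectedComponentsWithStats(m.astype(np.uint8));i=1+np.argmax(st[1:,4]);q=P[l==i]
    A=np.c_[q[:,:2]-q[:,:2].mean(0),np.ones(len(q))];k=np.linalg.lstsq(A,q[:,2],rcond=None)[0]
    print(nm,q.mean(0).round(4),rect(q[:,:2]),'tilt',k[:2].round(3))
```

```text
17.2 0.059424260405893915 [0.53130207 0.18667054 0.19472221] [-0.   0.3  0.5]
block [0.5296 0.1862 0.0835] (array([530.7, 186.6]), array([43.5, 29.8]), 12.4) tilt [0.02  0.003]
twin [0.5095 0.2714 0.0806] (array([510.1, 272.2]), array([43.6, 30. ]), 13.6) tilt [0.001 0.018]
```

View pics/w9.png

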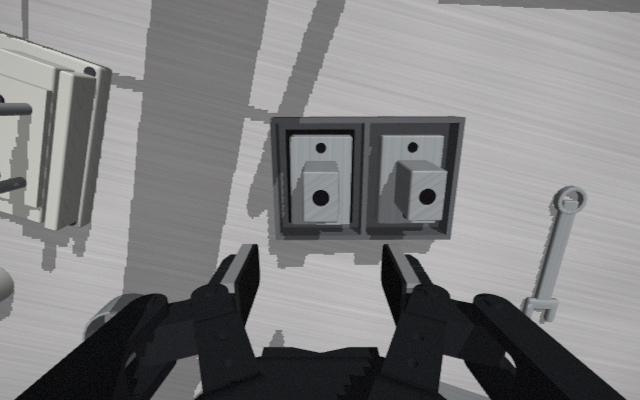

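The block stands in the bay with mat all round it (290–352, 135–225). Its top is at 83.5 mm where 83 is expected, its centre is within 1 mm of the mat's, and the twin is in place. One last look at the jaw and the loose parts before handing in.

Run:
```python
from meas import *
c=camera('top');P=world(c);save('t10',c['color']);x,y,z=P[...,0],P[...,1],P[...,2]
m=(x>.48)&(x<.62)&(y>-.12)&(y<-.03)&(z>.085)&(z<.125);q=P[m];print('bar',len(q),rect(q[:,:2]))
job_done()
```

```text
bar 129 (array([554.6, -76.7]), array([14.2, 84.8]), 84.7)
the job is handed in; nothing more can be done
```

View pics/t10.png

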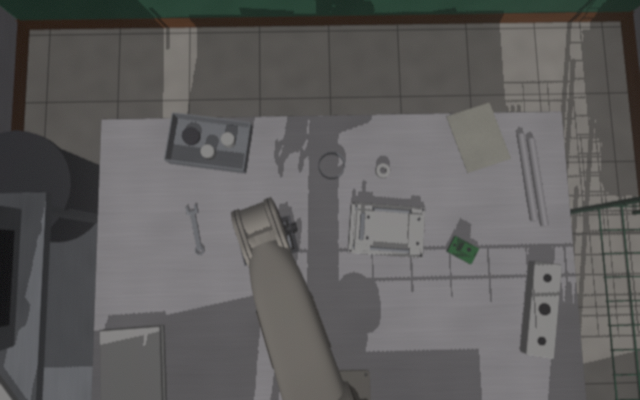

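The job is done and handed in at about 17 s of the 54 s allowed; handing in reports no verdict, so these are my own checks.

I pulled the jaw to its stop by the bar, drew the block about 24 mm clear of the fixed lip and lifted it out. I set it on the mat in the free bay, released it, and raised the gripper clear.

**Last checks:**
- **Jaw:** the bar is about 66 mm from where it started and reads about 134 mm from the block's original position, so the jaw is open about 69 mm.
- **Block:** its top is at 83.5 mm (83 expected), its centre is about 1 mm from the mat's, and the fitted tilt is 0.02 rad, about the camera's noise. It read 12.4° against the tray's 13.5°.
- **Twin:** it reads within 2 mm of where it was first measured.
- **Loose parts:** in the last top view the cutter ring, bushing and wrench are where they were at the start. I judged this by eye.

**Disagreement:** the top and wrist cameras differed by about 1.6 mm on the tray's position along its y. I went with the wrist camera's rim reading.

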